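Change the reagent canister and prime the hand pump

TASK

Take the yellow-capped reagent canister out of the rack and stand it upright in the middle of the dock's round pad, turned so that its black-barred side squarely faces the reader window. Once it is standing there released, prime the line with three full strokes of the hand pump: push the red-handled lever all the way down and let it come all the way back up each time. Don't tip the canister over, leave it as it was docked, and leave everything else on the bench where it stands.

Things in the scene. Friction and masses are not known exactly. Their poses are not given: they have to be found in the camera images.
- canister: sealed white canister, 52 mm diameter, straight side 79 mm high, yellow cap 42 mm across, 95 mm tall in all, about 0.25 kg; three upright black bars on its own +x side, and a black pointer line on the cap towards them. Origin at the centre of its underside, z up. Starts in any rack lane, bars towards the rack's +x end (within 0.3 rad); fingers fit only before and behind it along the lane
- canister_mark (a point): middle of the black-barred side of the yellow-capped canister: on its surface, 26 mm from its axis along its +x, 45 mm above its underside
- canister_blue: sealed white plastic canister, upright, 52 mm diameter and 79 mm straight side, then a short shoulder and a blue cap 42 mm across, 95 mm tall in all; same bars and pointer; origin at the centre of its underside, z up; stays in the rack
- canister_green: sealed white plastic canister, upright, 52 mm diameter and 79 mm straight side, then a short shoulder and a green cap 42 mm across, 95 mm tall in all; same bars and pointer; origin at the centre of its underside, z up; stays in the rack
- rack: fixed rack: grey floor plate 120 (x) x 218 (y) x 8 mm, four white dividers (90 mm long in x, 5 mm thick, tops 100 mm above the bench) make three lanes along x, 66 mm clear, centred at y = -71, 0, +71 mm, open at both ends; one canister on the floor plate near x = 0 of each lane. Origin at the centre of its underside
- dock: fixed reader dock: grey base plate 130 (x) x 150 (y -55 to +95) x 10 mm; a channel along x, 66 mm clear, between the yellow reader block (80 mm long, y +33 to +88, top 100 mm above the bench) and an aluminium guide wall (80 mm long, y -33 to -41, top 98 mm); open at both x ends, so fingers fit only along x. Origin on the bench under the pad centre
- dock_pad (a point): centre of the round silver pad (53 mm across, black rim) on top of the dock's base plate, 10 mm above the bench, mid-way between reader and guide wall
- reader_window (a point): centre of the black reader window with a red line, on the reader block's channel face, 33 mm from the pad centre along the dock's +y, 55 mm above the bench; it looks along the dock's -y
- pump: fixed hand pump: grey base plate 210 (x) x 110 (y) x 14 mm, steel cylinder in its middle (54 mm across, top 104 mm above the bench), two yellow posts at x = +60 mm up to 166 mm that carry the lever. Origin at the centre of its underside; the lever reaches out to its -x
- pump_hinge (a point): lever's hinge axis, at pump x = +60 mm, 150 mm above the bench; the axis runs along the pump's y
- lever_grip (a point): centre of the red round cross bar (26 mm diameter, 90 mm long, along the pump's y) at the end of the lever, 170 mm from the hinge axis; 216 mm above the bench when up (lever 0.40 rad above level), 92 mm when fully down. Moves with the lever; it can be pushed down from above
- pump_lever (a joint): angle of the sprung lever: 0 at its upper stop, grows as it is pushed down, 0.75 rad at its lower stop; the spring brings it back up (pushing takes about 6 to 13 N at the red bar)
- beaker: loose open glass beaker, 68 mm across, 85 mm tall, bystander; origin under its centre
- reagent_bottle: loose amber bottle with blue cap, 68 mm across, 140 mm tall, bystander; origin under its centre
- sample_jar: loose jar with red cap, 60 mm across, 70 mm tall, bystander; origin under its centre
- spatula: loose spatula about 190 mm long lying along its x, bystander
- dish: loose white bowl, 90 mm across, 30 mm tall, bystander; origin under its centre
Things that resemble listed ones, but are neither listed nor needed, are in the scene too. What is shaped like the pump but turquoise is not meant.

How it is judged:
By the outcome, as a careful person would: the job done as asked, in the order asked, and still so for the second after the job is handed in, with the robot touching nothing.
It also fails if it takes over 72 s, if anything falls off the work surface, if the arm or the gripper's body presses on something with over 40 N, if the wrist force passes 120 N, or if a joint passes its speed limit or range.

ROBOT

A 7-joint arm with a two-finger parallel gripper is mounted at the origin on the work surface. World frame = base frame: x ahead of the robot, y to its left, z up, the work surface at z = 0. Lengths are in m, angles in rad, forces in N, time in s.
With the tool pointing down it reaches from about 0.425 to 0.875 m from the base axis. Payload 9.9 kg.
Tool frame: the origin (TCP) lies midway between the tips of the shut fingers; the grasp point (between the pads) lies 19 mm behind it; z points along the fingers, y is the direction in which the jaws open and shut (so a half turn about z gives the same grasp; the last joint's range is limited). The gripper opens to 85 mm and grips with 20 to 120 N. Pads are 22 mm wide; open, the fingers measure 114 mm over their backs; the gripper's body (76 mm by 85 mm) begins 54 mm behind the grasp point. The pads swing forward as they close: fully open they stand 13 mm farther back than shut.
Start: joints at [1.044, 0.576, 0.025, 1.437, -0.015, 1.129, -0.057], TCP at [0.289, -0.61, 0.231] pointing down, gripper open.
Joint ranges: [-2.76, 2.76], [-0.34, 2.15], [-1.52, 1.57], [0.19, 2.46], [-1.09, 4.23], [0.17, 1.99], [-2.82, 2.82]. Speed limits (rad/s): [2.22, 2.22, 3.01, 3.01, 3.14, 3.14, 3.14].

INTERFACE

Orientations are given as a unit quaternion [w, x, y, z].
In Python, from plant import r gives the robot as it stands. The module is installed in compiled form; this text tells all that it offers.
- The arm moves only by the tool apply_moves, never from a script. Its argument "plan" is text: rows parted by semicolons, each of 5 numbers parted by spaces: the shift along the world's x, y, z in mm, then the turn about the world's z in rad, then the gripper's target within -1 to 1 (shut at 1, half-way at 0, fully open at -1). In form: tx ty tz turn gripper; .... A call has 1 to 5 rows; each row shifts and turns the commanded pose from where the row before left it; what a row does not reach is not made up. A row lasts 1/8 s, in which the tool goes at most 62.5 mm and 10.7 degrees, less where a joint would pass 70% of its speed; a pose out of reach is approached as far as the arm can. A call is refused whole if a number of a shift passes 62.5 or a number of a turn 0.188, either way. A call with a gripper value outside its range is refused whole. The fingers move at their own pace and stop on an object; "force" is the grip in N (left out, the last holds). Time passes only in rows, so rows that do not move let the fingers close. It gives the time, the measured TCP pose, the force and the opening at its end, in the units of the state.
- r.state(): the state, without advancing time (a new reading comes with each control period).
- r.capture(name): name is "scene" or "top" or "wrist"; returns (picture, depth): 420x560x3 uint8, red, green, blue; 420x560 float32, m along the optical axis (not along the pixel's ray), 0 where there is no reading.
- r.calibration(name): a dict with "vertical_fov" (degrees; the focal length in pixels is half the picture's height over the tangent of half this angle, whatever the lens; pixels are square), "cx", "cy" (the principal point, pixels), "extrinsics" (4x4, takes a point from camera to world coordinates); the wrist camera has in their place "hand_eye" (4x4, takes a point from camera to tool coordinates, whose origin is the TCP and whose axes are the flange's). Camera axes: x right, y up, looking along -z (the intrinsics and any distortion apply to the point x, -y, -z); pixel columns grow to the right and rows downward; lengths in m; the calibration is good to about 2 mm. A picture is of the moment at which its call begins: read the wrist's pose just before it. calibration takes no time and is no camera call.
- r.hand_in(): hands the job in, once; it reports no verdict.
Trained networks look in the newest picture that a camera, given by its name, has taken for a name from the list of things; names that differ only in an ending like _2 or _b are one class to them, and where a whole thing is asked for, a point or a joint stands for the part that bears it (a point fixed in the world has none). Each returns a list of dicts, best first, with "p" (0 to 1); they miss things now and then, are a little off and sometimes report something else, mostly with a low value. They report only what shows in the picture. A call takes as long as a camera call. They do not tell look-alikes from the thing itself.
- r.spot_in(name, camera): "rect" ([left, top, width, height] in pixels, round what is visible of it).
- r.pinpoint(name, camera): "xy" ([column, row] in pixels: a listed point, or the origin of a listed thing).
The state is a dict: "time": time; "joint_pos": joint angles; "qvel": joint speeds; "tau": joint torques, N m; "eef_pos": TCP position; "ee_rot": TCP orientation; "ft_force": force on the tool from outside, world axes, zero at the start; "ft_torque": the same for the moment, N m; "width": finger opening in m.
Only numpy, scipy, OpenCV 4.12 (cv2) and the standard library are available. Lean on these libraries where they do the work, as an engineer would, in place of code of your own. Each camera call takes 0.05 s, during which the arm holds its last target. There are 200 camera calls.

## Working session

There is one attempt and no reset: what is moved stays moved. The work goes in short steps, Python scripts to look and compute and a tool call to move; the robot and the scene stay as the last step left them, time stands still between calls to the robot, and variables do not carry over. Pictures are saved under pics/ and viewed, about 8 in all and at most 12, crops included, and the job is handed in when it is done.

Besides the shell and the picture viewer there is one more tool, called after "Request:" by a JSON object that holds its "api" and its "payload", one argument or row to a line. apply_moves: Moves the arm, as the interface text tells. Its arguments: {"type":"object","properties":{"plan":{"type":"string"},"force":{"type":"number"}},"required":["plan"]}

```bash
mkdir -p pics; cat > h.py <<'E'
import numpy as np, cv2
from plant import r
from scipy.spatial.transform import Rotation as R
def cam(name):
    c=r.calibration(name); f=210/np.tan(np.radians(c["vertical_fov"])/2)
    if "extrinsics" in c: T=np.array(c["extrinsics"])
    else:
        s=r.state(); q=s["ee_rot"]; W=np.eye(4); W[:3,:3]=R.from_quat([q[1],q[2],q[3],q[0]]).as_matrix(); W[:3,3]=s["eef_pos"]
        T=W@np.array(c["hand_eye"])
    return c,f,T
def ray(C,u,v):
    c,f,T=C
    d=T[:3,:3]@np.array([(u-c["cx"])/f,-(v-c["cy"])/f,-1.0]); return T[:3,3],d
def atz(C,u,v,z):
    o,d=ray(C,u,v); return o+d*(z-o[2])/d[2]
def atd(C,u,v,dep):
    o,d=ray(C,u,v); return o+d*dep
def proj(C,P):
    c,f,T=C; p=T[:3,:3].T@(np.asarray(P)-T[:3,3]); return np.array([c["cx"]+f*p[0]/-p[2], c["cy"]-f*p[1]/-p[2]])
def save(n,im): cv2.imwrite("pics/"+n,im[:,:,::-1])
E
python3 - <<'E'
from h import *
np.set_printoptions(precision=3,suppress=True)
for n in ["top","scene"]:
    im,d=r.capture(n); save(n+"0.png",im); np.save(n+"0.npy",d)
    C=cam(n); print(n,C[0])
    for k in ["canister","rack","dock","dock_pad","pump","lever_grip","pump_hinge","reader_window","beaker","reagent_bottle","sample_jar","spatula","dish"]:
        print(k,[(round(x["p"],2),np.round(x["xy"]).tolist()) for x in r.pinpoint(k,n)[:4]])
E
```

```text
top {'vertical_fov': 49.92919185609592, 'cx': 277.93662050599374, 'cy': 213.05042169667203, 'extrinsics': array([[ 0.012,  0.992, -0.122,  0.388],
       [-1.   ,  0.013,  0.002, -0.061],
       [ 0.004,  0.122,  0.992,  1.327],
       [ 0.   ,  0.   ,  0.   ,  1.   ]])}
canister [(0.64, [132.0, 198.0]), (0.59, [412.0, 242.0])]
rack [(0.59, [155.0, 198.0])]
dock [(0.75, [257.0, 186.0])]
dock_pad [(0.74, [259.0, 188.0])]
pump [(0.75, [347.0, 191.0]), (0.75, [325.0, 297.0]), (0.54, [245.0, 183.0])]
lever_grip [(0.67, [351.0, 216.0]), (0.67, [329.0, 344.0])]
pump_hinge [(0.68, [368.0, 161.0]), (0.63, [332.0, 279.0])]
reader_window [(0.76, [248.0, 183.0]), (0.25, [204.0, 148.0])]
beaker [(0.78, [205.0, 149.0])]
reagent_bottle [(0.84, [313.0, 144.0])]
sample_jar [(0.66, [412.0, 242.0])]
spatula [(0.93, [395.0, 296.0]), (0.42, [154.0, 193.0])]
dish [(0.76, [127.0, 292.0]), (0.24, [130.0, 199.0])]
scene {'vertical_fov': 50.28720994302933, 'cx': 283.6608485171693, 'cy': 205.03480693031804, 'extrinsics': array([[ 0.349, -0.773,  0.53 ,  1.099],
       [ 0.937,  0.283, -0.205, -0.288],
       [ 0.009,  0.568,  0.823,  1.055],
       [ 0.   ,  0.   ,  0.   ,  1.   ]])}
canister [(0.57, [435.0, 210.0])]
rack [(0.79, [414.0, 223.0]), (0.48, [416.0, 218.0])]
dock [(0.8, [322.0, 269.0])]
dock_pad [(0.68, [323.0, 264.0])]
pump [(0.84, [220.0, 294.0]), (0.6, [211.0, 193.0])]
lever_grip [(0.83, [210.0, 214.0]), (0.76, [198.0, 116.0])]
pump_hinge [(0.76, [209.0, 173.0]), (0.67, [208.0, 287.0])]
reader_window [(0.84, [334.0, 254.0]), (0.64, [211.0, 216.0])]
beaker [(0.65, [397.0, 287.0]), (0.27, [393.0, 227.0])]
reagent_bottle [(0.52, [452.0, 205.0])]
sample_jar [(0.61, [139.0, 268.0])]
spatula [(0.68, [143.0, 212.0])]
dish [(0.8, [391.0, 146.0]), (0.54, [415.0, 222.0]), (0.44, [322.0, 264.0])]
```

```bash
python3 - <<'E'
import cv2
for n in ["top","scene"]:
    a=cv2.imread(f"pics/{n}0.png"); a=a[90:390,80:480]; cv2.imwrite(f"pics/{n}0c.png",cv2.resize(a,(800,600),interpolation=cv2.INTER_CUBIC))
E
```

```text
(no output)
```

View pics/top0c.png

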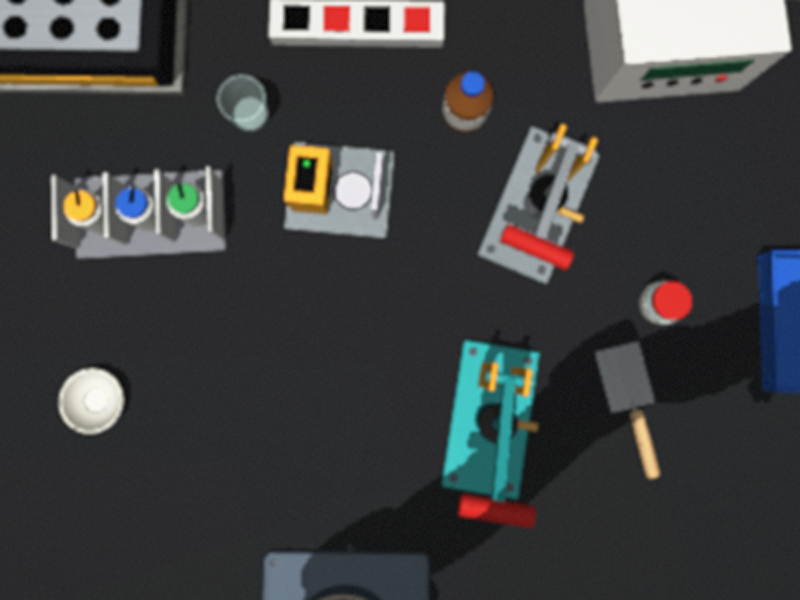

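View pics/scene0c.png

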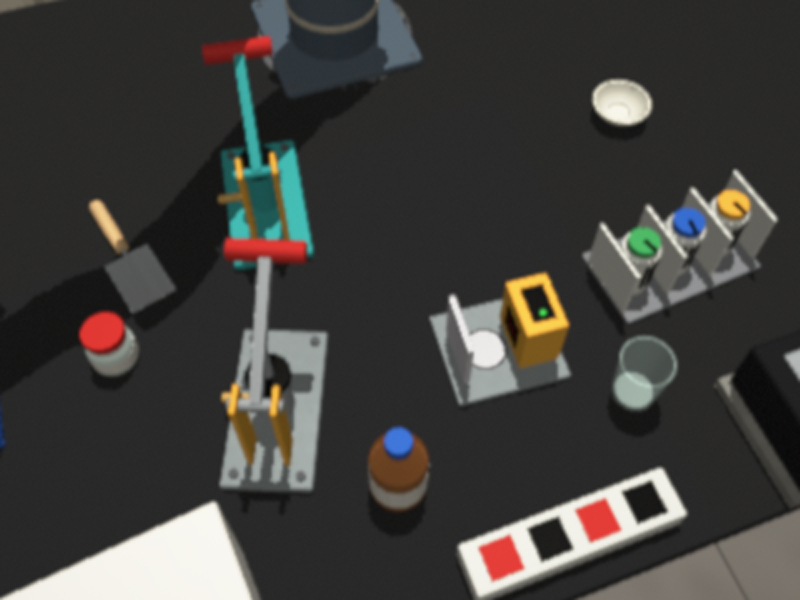

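The top view shows the yellow cap at full-image pixel (120,193) in the leftmost rack lane, with blue at (146,192) and green at (171,190). The dock pad is at (257,185) with the reader on its left. The grey pump, which is the one meant, has its red bar at (348,213); the turquoise look-alike's bar is at (329,346). In the scene view the yellow cap is at (447,193) and the grey pump's bar at (212,215).

```bash
python3 - <<'E'
from h import *
np.set_printoptions(precision=4,suppress=True)
res={}
for n in ["top","scene"]:
    im=cv2.imread(f"pics/{n}0.png")[:,:,::-1]; d=np.load(n+"0.npy"); C=cam(n); c,f,T=C
    v,u=np.mgrid[:420,:560]
    P=np.stack([(u-c["cx"])/f*d,-(v-c["cy"])/f*d,-d],-1)@T[:3,:3].T+T[:3,3]
    bad=d==0; P[bad]=np.nan
    print(n,"bench z",np.nanmedian(P[250:270,200:230,2]))
    hsv=cv2.cvtColor(im,cv2.COLOR_RGB2HSV); H,S,V=[hsv[...,i].astype(int) for i in range(3)]
    def blob(name,m,zmin,zmax,box):
        m=m&(P[...,2]>zmin)&(P[...,2]<zmax); m[:, :box[0]]=0;m[:,box[1]:]=0;m[:box[2]]=0;m[box[3]:]=0
        q=P[m]; 
        if len(q)<5: print(name,"few",len(q));return
        pts=(q[:,:2]*2000).astype(np.float32); rc=cv2.minAreaRect(pts)
        print(name,len(q),"mean",q.mean(0),"mid",(q.min(0)+q.max(0))/2,"rect",np.array(rc[0])/2000,np.array(rc[1])/2000,rc[2])
    B=dict(top=dict(y=(100,135,175,215),b=(135,158,175,215),g=(158,185,175,215),rk=(98,196,165,225),dk=(215,282,155,212),pu=(310,385,145,238),turq=(290,360,245,360)),
           scene=dict(y=(430,465,175,215),b=(405,440,185,220),g=(380,415,195,230),rk=(360,480,165,255),dk=(285,375,220,295),pu=(180,250,200,340),turq=(170,245,100,230)))[n]
    blob("ycap",(H>15)&(H<30)&(S>150)&(V>100),.09,.12,B["y"])
    blob("bcap",(H>100)&(H<125)&(S>130)&(V>100),.09,.12,B["b"])
    blob("gcap",(H>50)&(H<80)&(S>120)&(V>80),.09,.12,B["g"])
    blob("rack plate",S>-1,.004,.013,B["rk"])
    blob("rack all",S>-1,.004,.2,B["rk"])
    blob("pad",(S<60)&(V>160),.005,.016,B["dk"])
    blob("dock plate",S>-1,.005,.016,B["dk"])
    blob("reader",S>-1,.085,.11,B["dk"])
    blob("pump plate",S<60,.008,.02,B["pu"])
    blob("grip",((H<8)|(H>172))&(S>150),.18,.25,B["pu"])
    for k in ["dish","reagent_bottle","sample_jar","beaker"]:
        x=r.pinpoint(k,n)
        if x: print(k,atz(C,*x[0]["xy"],0))
E
```

```text
top bench z 0.00032511549137925755
ycap 172 mean [0.5905 0.3721 0.1032] mid [0.5904 0.3732 0.1003] rect [0.5901 0.3728] [0.0373 0.0398] 5.372569561004639
bcap 157 mean [0.5951 0.302  0.1034] mid [0.5955 0.3023 0.1016] rect [0.5956 0.3024] [0.039  0.0342] 88.35441589355469
gcap 147 mean [0.6031 0.2305 0.1035] mid [0.6033 0.2312 0.104 ] rect [0.6038 0.2308] [0.0376 0.036 ] 26.592388153076172
rack plate 1299 mean [0.5843 0.3098 0.0079] mid [0.6023 0.3276 0.0085] rect [0.6023 0.3275] [0.1773 0.2929] 0.8357693552970886
rack all 3467 mean [0.588  0.3057 0.0521] mid [0.6023 0.3276 0.0586] rect [0.6023 0.3275] [0.1773 0.2929] 0.8357693552970886
pad 872 mean [0.6202 0.0084 0.0105] mid [0.6351 0.025  0.0106] rect [0.6351 0.0216] [0.1441 0.1248] 85.13585662841797
dock plate 1406 mean [0.6269 0.008  0.0102] mid [0.6411 0.0268 0.0105] rect [0.6408 0.0266] [0.1694 0.1973] 0.772667646408081
reader 671 mean [0.6349 0.0502 0.0996] mid [0.6343 0.0264 0.0974] rect [0.6345 0.0266] [0.129  0.0814] 85.47120666503906
pump plate 1451 mean [ 0.6103 -0.2608  0.014 ] mid [ 0.6223 -0.2679  0.014 ] rect [ 0.6231
[... 1004 characters left out ...]
102] rect [0.6352 0.0207] [0.1427 0.1252] 86.84038543701172
dock plate 1518 mean [0.6497 0.0052 0.009 ] mid [0.6299 0.0657 0.0103] rect [0.6269 0.0592] [0.2333 0.1873] 79.42167663574219
reader 840 mean [0.6432 0.043  0.0976] mid [0.6383 0.0238 0.0954] rect [0.6386 0.0235] [0.1304 0.081 ] 85.55520629882812
pump plate 2266 mean [ 0.6343 -0.2715  0.013 ] mid [ 0.5431 -0.2666  0.014 ] rect [ 0.5424 -0.2525] [0.1301 0.3798] 73.87989044189453
grip 401 mean [ 0.5351 -0.2378  0.2248] mid [ 0.5333 -0.2393  0.2207] rect [ 0.5311 -0.238 ] [0.0899 0.0263] 66.71690368652344
dish [0.3235 0.3724 0.    ]
reagent_bottle [0.5849 0.429  0.    ]
sample_jar [ 0.4766 -0.4474  0.    ]
beaker [0.7558 0.1579 0.    ]
```

```bash
python3 - <<'E'
from h import *
np.set_printoptions(precision=4,suppress=True)
s=r.state(); print(s["time"],s["eef_pos"],s["ft_force"],s["width"]); c,f,T=cam("wrist"); print(c["hand_eye"],c["vertical_fov"],T)
q=s["ee_rot"]; print(R.from_quat([q[1],q[2],q[3],q[0]]).as_matrix())
E
```

```text
1.8 [ 0.2892 -0.6099  0.2313] [-0.2369  0.1368 -0.292 ] 0.08504445254738974
[[ 0.0006  0.9619  0.2734  0.0696]
 [ 1.     -0.0005 -0.0002  0.0006]
 [-0.0001  0.2734 -0.9619 -0.1428]
 [ 0.      0.      0.      1.    ]] 65.23153203178283 [[ 0.429   0.8689  0.2469  0.3523]
 [-0.9033  0.4126  0.1173 -0.5806]
 [ 0.     -0.2734  0.9619  0.374 ]
 [ 0.      0.      0.      1.    ]]
[[ 0.9036  0.4285 -0.0001]
 [ 0.4285 -0.9036  0.0001]
 [-0.     -0.0001 -1.    ]]
```

Request:
{"api": "apply_moves", "payload": {
  "plan": "40 60 40 0 -1;40 60 40 0 -1;40 60 40 0 -1;40 60 0 0 -1;40 60 0 0 -1"
}}

```text
time: 2.42
eef_pos: [0.4505, -0.3679, 0.3229]
ee_rot: [0.001, 0.976, 0.219, 0.001]
ft_force: [1.1, -1.3, -0.6]
width: 0.0854
```

Request:
{"api": "apply_moves", "payload": {
  "plan": "10 60 0 0 -1;10 60 0 0 -1;0 60 0 0 -1;0 60 0 0 -1;0 60 0 0 -1"
}}

```text
time: 3.05
eef_pos: [0.4693, -0.0676, 0.3226]
ee_rot: [0.0, 0.976, 0.22, 0.0]
ft_force: [2.0, 0.1, 1.2]
width: 0.0852
```

```bash
cat >> h.py <<'E'
def cloud(n):
    C=cam(n); c,f,T=C; im,d=r.capture(n); v,u=np.mgrid[:420,:560]
    P=np.stack([(u-c["cx"])/f*d,-(v-c["cy"])/f*d,-d],-1)@T[:3,:3].T+T[:3,3]; P[d==0]=np.nan
    hsv=cv2.cvtColor(im,cv2.COLOR_RGB2HSV).astype(int)
    return C,im,P,hsv
E
python3 - <<'E'
from h import *
np.set_printoptions(precision=4,suppress=True)
C,im,P,hsv=cloud("wrist"); save("w1.png",im); np.savez("w1.npz",im=im,P=P)
print(r.state()["eef_pos"], "benchz",np.nanmedian(P[...,2]))
for k in ["dock_pad","reader_window","lever_grip","pump_hinge","canister"]:
    for x in r.pinpoint(k,"wrist")[:3]: u,v=np.array(x["xy"]).astype(int); print(k,round(x["p"],2),u,v,P[v,u] if 0<=v<420 and 0<=u<560 else None)
X=P[...,0];Y=P[...,1];Z=P[...,2]
m=(Z>.085)&(Z<.11)&(abs(X-.635)<.09)&(abs(Y-.026)<.1)
rc=cv2.minAreaRect((P[m][:,:2]*5000).astype(np.float32)); print(m.sum(),np.array(rc[0])/5000,np.array(rc[1])/5000,rc[2],P[m][:,2].mean())
m=(hsv[...,1]<60)&(hsv[...,2]>170)&(Z>.006)&(Z<.014)&(np.hypot(X-.634,Y-.002)<.04)
q=P[m]; print("pad",m.sum(),q.mean(0),q.min(0),q.max(0))
E
```

```text
[ 0.4694 -0.0586  0.3228] benchz 0.0010239891043376248
dock_pad 0.72 288 28 [0.6333 0.0019 0.0107]
lever_grip 0.93 506 234 [ 0.529  -0.2295  0.2283]
pump_hinge 0.72 358 332 [ 0.3671 -0.2072  0.1598]
1326 [0.6044 0.0096] [0.0587 0.1397] 24.419933319091797 0.09769505473604195
pad 2823 [0.6321 0.0007 0.0104] [ 0.5944 -0.0299  0.0073] [0.6727 0.0359 0.0138]
```

View pics/w1.png

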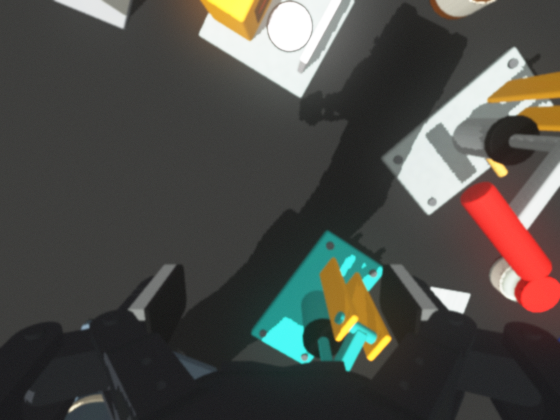

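Here the silver dock pad is at (290,27), world about (0.633, 0.002). The grey pump's red bar is at (508,230) and the turquoise pump is at the bottom. Next I go over the yellow canister.

Request:
{"api": "apply_moves", "payload": {
  "plan": "15 53 0 0.175 -1;15 53 0 0.175 -1;15 53 0 0.175 -1;15 53 0 0.175 -1;15 53 0 0.175 -1"
}}

```text
time: 3.98
eef_pos: [0.5459, 0.1951, 0.3221]
ee_rot: [0.0, 0.79, 0.613, -0.0]
ft_force: [1.4, -0.7, 0.0]
width: 0.0853
```

Request:
{"api": "apply_moves", "payload": {
  "plan": "15 54 0 0.175 -1;15 54 0 0.17 -1;15 54 0 0 -1;0 0 0 0 -1;0 0 0 0 -1"
}}

```text
time: 4.6
eef_pos: [0.5906, 0.3558, 0.3214]
ee_rot: [0.0, 0.675, 0.738, -0.001]
ft_force: [-0.5, -0.2, -0.2]
width: 0.0853
```

```bash
python3 - <<'E'
from h import *
np.set_printoptions(precision=4,suppress=True)
C,im,P,hsv=cloud("wrist"); save("w2.png",im); np.savez("w2.npz",im=im,P=P)
s=r.state(); q=s["ee_rot"]; M=R.from_quat([q[1],q[2],q[3],q[0]]).as_matrix()
print(s["eef_pos"],"yaw",np.arctan2(M[1,0],M[0,0]),"jaw",np.arctan2(M[1,1],M[0,1]))
X=P[...,0];Y=P[...,1];Z=P[...,2];H,S,V=hsv[...,0],hsv[...,1],hsv[...,2]
for n,m in dict(y=(H>15)&(H<32)&(S>120)&(V>90),b=(H>100)&(H<125)&(S>120)&(V>80),g=(H>50)&(H<85)&(S>110)&(V>70)).items():
    m=m&(Z>.095)&(Z<.112)&(X<.7)&(Y>.15); m=cv2.morphologyEx(m.astype(np.uint8),cv2.MORPH_CLOSE,np.ones((9,9)))>0
    m=m&(Z>.095)&(Z<.112); pts=(P[m][:,:2]*5000).astype(np.float32); c,rad=cv2.minEnclosingCircle(pts); c=np.array(c)/5000
    dk=m&(V<60)&(np.hypot(X-c[0],Y-c[1])<.021); q=P[dk][:,:2]
    w=q-c; print(n,m.sum(),"c",c,"r",rad/5000,"mean",P[m].mean(0),"pointer n",dk.sum(),"dir",np.arctan2(*(w.mean(0)[::-1])),w.mean(0))
m=(Z>.092)&(Z<.106)&(S<50)&(V>120)&(abs(X-.6)<.08)&(abs(Y-.3)<.14)
rc=cv2.minAreaRect((P[m][:,:2]*5000).astype(np.float32)); print("div",m.sum(),np.array(rc[0])/5000,np.array(rc[1])/5000,rc[2])
E
```

```text
[0.5906 0.3553 0.3219] yaw 1.6598895103075957 jaw 0.08909314963646728
y 1057 c [0.592  0.3723] r 0.020566432189941405 mean [0.592  0.3727 0.1032] pointer n 0 dir nan [nan nan]
b 892 c [0.597  0.3018] r 0.020730979919433595 mean [0.5966 0.3023 0.1031] pointer n 25 dir -0.12192545531746717 [ 0.0107 -0.0013]
g 835 c [0.6044 0.2314] r 0.02104382781982422 mean [0.6045 0.2324 0.1031] pointer n 14 dir 0.242201790043273 [0.0104 0.0026]
div 1845 [0.5968 0.3013] [0.0895 0.2184] 4.163967132568359<stdin>:11: RuntimeWarning: Mean of empty slice.
  ret = um.true_divide(
```

View pics/w2.png

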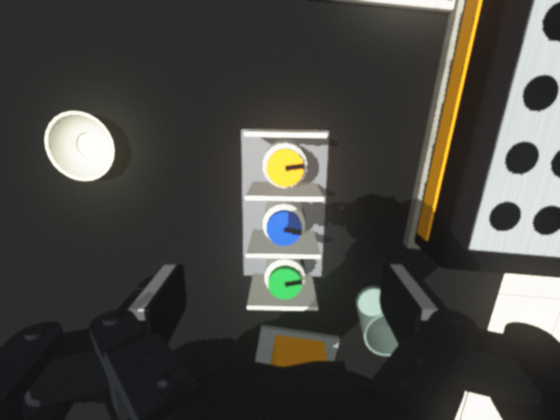

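The yellow cap is at (286,165), in the end lane, with the pointer to the right (world +x). The cap is centred at (0.592, 0.372) and the rack yaw is about 0.073. Blue (285,228) and green (285,282) stay. I take the yellow one.

Request:
{"api": "apply_moves", "payload": {
  "plan": "2 17 -40 -0.016 -1;0 0 -50 0 -1;0 0 -50 0 -1;0 0 -30 0 -1;0 0 0 0 -1",
  "force": 40
}}

```text
time: 5.28
eef_pos: [0.5915, 0.3714, 0.1504]
ee_rot: [0.0, 0.681, 0.733, -0.002]
ft_force: [-0.2, 0.4, 0.7]
width: 0.0858
```

```bash
python3 - <<'E'
from h import *
np.set_printoptions(precision=4,suppress=True)
C,im,P,hsv=cloud("wrist"); save("w3.png",im); np.savez("w3.npz",im=im,P=P)
s=r.state(); q=s["ee_rot"]; M=R.from_quat([q[1],q[2],q[3],q[0]]).as_matrix()
print(s["eef_pos"],"jaw",np.arctan2(M[1,1],M[0,1]))
X=P[...,0];Y=P[...,1];Z=P[...,2];H,S,V=hsv[...,0],hsv[...,1],hsv[...,2]
near=np.hypot(X-.592,Y-.372)<.03
m=(H>15)&(H<32)&(S>120)&(V>60)&near&(Z>.095)&(Z<.112)
m=cv2.morphologyEx(m.astype(np.uint8),cv2.MORPH_CLOSE,np.ones((15,15)))>0
m&=(Z>.095)&(Z<.112); c,rad=cv2.minEnclosingCircle((P[m][:,:2]*5000).astype(np.float32)); c=np.array(c)/5000;print("c",c,rad/5000,P[m].mean(0))
dk=m&(V<80)&(np.hypot(X-c[0],Y-c[1])<.021); q=P[dk][:,:2]
if len(q)>5: vx=cv2.fitLine((q*1000).astype(np.float32),cv2.DIST_L2,0,.01,.01).ravel(); print(len(q),q.mean(0)-c,"line",np.arctan(vx[1]/vx[0]))
E
```

```text
[0.5922 0.3727 0.1526] jaw 0.07381824988987833
c [0.5918 0.3724] 0.02098885955810547 [0.5919 0.3734 0.1031]
```

Request:
{"api": "apply_moves", "payload": {
  "plan": "0 0 -50 0 -1;0 0 -40 0 -1;0 0 -22 0 -1;0 0 0 0 0.9;0 0 0 0 0.9",
  "force": 40
}}

```text
time: 5.95
eef_pos: [0.5927, 0.3751, 0.0428]
ee_rot: [0.0, 0.68, 0.733, 0.002]
ft_force: [-1.6, -0.5, 4.1]
width: 0.0514
```

Request:
{"api": "apply_moves", "payload": {
  "plan": "0 0 0 0 0.9;0 0 0 0 0.9;0 0 0 0 0.9;0 0 0 0 0.9;0 0 10 0 0.9"
}}

```text
time: 6.58
eef_pos: [0.5916, 0.3744, 0.0512]
ee_rot: [0.0, 0.68, 0.733, 0.0]
ft_force: [0.2, -0.2, -2.2]
width: 0.0507
```

Request:
{"api": "apply_moves", "payload": {
  "plan": "0 0 50 0 0.9;0 0 50 0 0.9;0 0 40 0 0.9;0 0 0 0 0.9;-26 -46 0 0 0.9"
}}

```text
time: 7.2
eef_pos: [0.5651, 0.3312, 0.1898]
ee_rot: [-0.001, 0.679, 0.735, 0.001]
ft_force: [0.2, -0.8, -3.1]
width: 0.051
```

Request:
{"api": "apply_moves", "payload": {
  "plan": "-27 -47 0 0 0.9;-27 -47 0 0 0.9;-27 -47 0 0 0.9;-27 -47 -30 0 0.9;0 0 -50 0 0.9"
}}

```text
time: 7.82
eef_pos: [0.4563, 0.1357, 0.1104]
ee_rot: [0.001, 0.682, 0.732, -0.001]
ft_force: [2.0, -0.4, -2.7]
width: 0.0506
```

Request:
{"api": "apply_moves", "payload": {
  "plan": "0 0 -30 0 0.9;0 0 -20 0 0.9;0 0 -15 0 0.9;0 0 0 0 0.9;0 0 0 0 0.9"
}}

```text
time: 8.45
eef_pos: [0.4575, 0.1406, 0.0456]
ee_rot: [-0.0, 0.68, 0.733, 0.0]
ft_force: [-0.5, -1.3, -1.5]
width: 0.0507
```

Request:
{"api": "apply_moves", "payload": {
  "plan": "0 0 -7 0 0.9;0 0 -2 0 0.9;0 0 0 0 0.9;0 0 0 0 0.9"
}}

```text
time: 8.95
eef_pos: [0.4576, 0.1406, 0.0363]
ee_rot: [0.0, 0.68, 0.733, 0.0]
ft_force: [-0.3, -0.8, -3.3]
width: 0.0514
```

Request:
{"api": "apply_moves", "payload": {
  "plan": "0 0 -1 0 0.9;0 0 0 0 0.9;0 0 0 0 0.9"
}}

```text
time: 9.32
eef_pos: [0.4575, 0.1405, 0.0352]
ee_rot: [-0.0, 0.68, 0.733, -0.0]
ft_force: [0.4, 0.7, -2.5]
width: 0.0513
```

Request:
{"api": "apply_moves", "payload": {
  "plan": "0 0 -1 0 0.9;0 0 0 0 0.9;0 0 -1 0 0.9;0 0 0 0 0.9"
}}

```text
time: 9.82
eef_pos: [0.4576, 0.1405, 0.0348]
ee_rot: [0.001, 0.68, 0.733, 0.0]
ft_force: [-6.0, -3.6, 26.5]
width: 0.051
```

Request:
{"api": "apply_moves", "payload": {
  "plan": "0 0 1 0 0.9;0 0 0 0 -1;0 0 0 0 -1;0 0 0 0 -1;0 0 40 0 -1"
}}

```text
time: 10.45
eef_pos: [0.4561, 0.1401, 0.0728]
ee_rot: [-0.001, 0.68, 0.734, -0.002]
ft_force: [0.3, 0.0, 0.3]
width: 0.0851
```

Request:
{"api": "apply_moves", "payload": {
  "plan": "0 0 50 0 -1;0 0 50 0 -1;0 0 0 -0.18 -1;0 0 0 -0.18 -1;0 0 0 -0.18 -1"
}}

```text
time: 11.08
eef_pos: [0.4575, 0.1404, 0.1743]
ee_rot: [0.0, 0.852, 0.523, 0.0]
ft_force: [0.1, 1.0, 0.6]
width: 0.0854
```

Request:
{"api": "apply_moves", "payload": {
  "plan": "0 0 0 -0.18 -1;0 0 0 -0.18 -1;0 0 0 -0.18 -1;0 0 0 -0.18 -1;0 0 0 -0.18 -1"
}}

```text
time: 11.7
eef_pos: [0.4574, 0.1405, 0.1741]
ee_rot: [0.0, 0.995, 0.1, -0.0]
ft_force: [0.0, -1.2, -0.3]
width: 0.0856
```

```bash
python3 - <<'E'
from h import *
np.set_printoptions(precision=4,suppress=True)
C,im,P,hsv=cloud("wrist"); save("w4.png",im); np.savez("w4.npz",im=im,P=P)
s=r.state(); q=s["ee_rot"]; M=R.from_quat([q[1],q[2],q[3],q[0]]).as_matrix()
print(s["time"],s["eef_pos"],"yaw",np.arctan2(M[1,0],M[0,0]),"jaw",np.arctan2(M[1,1],M[0,1]))
X=P[...,0];Y=P[...,1];Z=P[...,2];H,S,V=hsv[...,0],hsv[...,1],hsv[...,2]
m=(abs(Z-.095)<.008)&(np.hypot(X-.458,Y-.141)<.035)&(S>110)
c,rad=cv2.minEnclosingCircle((P[m][:,:2]*5000).astype(np.float32)); c=np.array(c)/5000; print(m.sum(),"c",c,rad/5000)
px=np.argwhere(m); print(px.min(0),px.max(0))
m2=(np.hypot(X-c[0],Y-c[1])<.019)&(Z>.085)
dk=m2&(V<0.5*np.median(V[m2])); q=P[dk][:,:2]
print(len(q),np.median(V[m2]), q.mean(0)-c if len(q) else 0)
a=px.min(0)-30;b=px.max(0)+30;a=np.maximum(a,0); crop=im[a[0]:b[0],a[1]:b[1]]; k=min(800/crop.shape[1],600/crop.shape[0]); save("w4c.png",cv2.resize(crop,None,fx=k,fy=k)); print(a,k)
E
```

```text
11.75 [0.4574 0.1406 0.1741] yaw 0.19238092086610842 jaw -1.378415449213649
2595 c [0.4584 0.1379] 0.02096221008300781
[190 258] [247 314]
0 33.0 0
[160 228] 5.128205128205129
```

View pics/w4c.png

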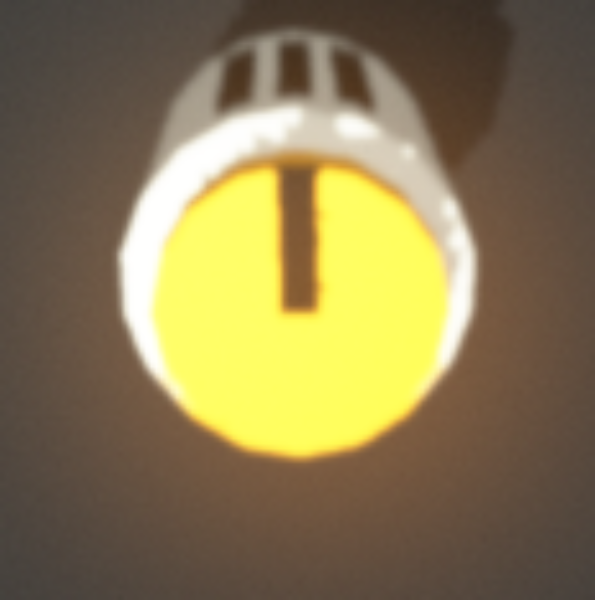

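The canister stands upright, and its bars and pointer lie nearly along image-up (tool +x). The pointer is at crop (299,165–310) and the cap centre about (299,310).

```bash
cat > ptr.py <<'E'
from h import *
def pointer(P,im,c0,ztop):
    X,Y,Z=P[...,0],P[...,1],P[...,2]; hsv=cv2.cvtColor(im,cv2.COLOR_RGB2HSV).astype(int); S,V=hsv[...,1],hsv[...,2]
    m=(abs(Z-ztop)<.006)&(np.hypot(X-c0[0],Y-c0[1])<.035)&(S>110)
    c,rad=cv2.minEnclosingCircle((P[m][:,:2]*5000).astype(np.float32)); c=np.array(c)/5000
    m2=(np.hypot(X-c[0],Y-c[1])<.0185)&(abs(Z-ztop)<.008); dk=m2&(V<.6*np.median(V[m2])); q=P[dk][:,:2]
    l=cv2.fitLine((q*1000).astype(np.float32),cv2.DIST_L2,0,.01,.01).ravel(); w=q.mean(0)-c
    if l[:2]@w<0: l=-l
    return c,rad/5000,len(q),w,np.arctan2(w[1],w[0]),np.arctan2(l[1],l[0])
E
python3 - <<'E'
from ptr import *
z=np.load("w4.npz"); print(pointer(z["P"],z["im"],(.458,.138),.095))
z=np.load("w2.npz"); P=z["P"]; print(pointer(P,z["im"],(.592,.372),.103))
# dock geometry from w2 (rack view sees reader?) and top
z=np.load("w1.npz"); im=z["im"]; P=z["P"]; X,Y,Z=P[...,0],P[...,1],P[...,2]
m=(Z>.006)&(Z<.0135)&(abs(X-.63)<.1)&(abs(Y-.02)<.1); g=im.astype(int).min(-1); print(np.percentile(g[m],[5,25,50,75,95]))
E
```

```text
(array([0.45835972, 0.13786737]), 0.02096221008300781, 129, array([0.00978205, 0.0019175 ]), np.float64(0.1935680311748344), np.float32(0.23477456))
(array([0.59234399, 0.37252649]), 0.020576487731933595, 58, array([0.00911187, 0.0017688 ]), np.float64(0.1917359671286395), np.float32(0.23282737))
[152. 231. 241. 243. 255.]
```

Request:
{"api": "apply_moves", "payload": {
  "plan": "20 -40 50 0 -1;30 -50 50 0 -1;40 -50 20 0 -1;0 0 0 0 -1;0 0 0 0 -1"
}}

```text
time: 12.38
eef_pos: [0.5373, 0.0164, 0.2795]
ee_rot: [-0.0, 0.995, 0.104, -0.001]
ft_force: [-0.7, 0.1, -0.4]
width: 0.0854
```

```bash
python3 - <<'E'
from h import *
np.set_printoptions(precision=4,suppress=True)
C,im,P,hsv=cloud("wrist"); save("w5.png",im); np.savez("w5.npz",im=im,P=P)
s=r.state(); print(s["time"],s["eef_pos"])
X=P[...,0];Y=P[...,1];Z=P[...,2];H,S,V=hsv[...,0],hsv[...,1],hsv[...,2]
def rect(n,m):
    m=cv2.morphologyEx(m.astype(np.uint8),cv2.MORPH_OPEN,np.ones((3,3)))>0
    rc=cv2.minAreaRect((P[m][:,:2]*5000).astype(np.float32)); print(n,m.sum(),np.array(rc[0])/5000,np.array(rc[1])/5000,rc[2],P[m][:,2].mean())
D=(abs(X-.63)<.1)&(abs(Y-.02)<.11)
rect("reader+wall",(Z>.09)&(Z<.108)&D)
rect("reader",(Z>.09)&(Z<.108)&D&(Y>.02)); rect("wall",(Z>.09)&(Z<.108)&D&(Y<.0))
rect("plate+",(Z>.006)&(Z<.108)&D)
for n,m in dict(grip=((H<8)|(H>172))&(S>150)&(Z>.19)&(Z<.25)&(abs(X-.53)<.09)&(abs(Y+.235)<.08),pplate=(Z>.009)&(Z<.019)&(abs(X-.62)<.2)&(abs(Y+.26)<.15)).items(): rect(n,m)
for k in ["dock_pad","reader_window","lever_grip","pump_hinge","pump"]:
    for x in r.pinpoint(k,"wrist")[:3]: u,v=np.array(x["xy"]).astype(int); print(k,round(x["p"],2),u,v,P[v,u] if 0<=v<420 and 0<=u<560 else None, atz(C,*x["xy"],.01) if k=="dock_pad" else "")
E
```

```text
12.425 [0.5369 0.017  0.2794]
reader+wall 6490 [0.6379 0.0245] [0.1293 0.0802] 85.40393829345703 0.09992430873031967
reader 5611 [0.6408 0.0615] [0.055  0.0803] 85.43937683105469 0.10030317157311527
wall 879 [ 0.6331 -0.0356] [0.0086 0.0801] 85.2028579711914 0.09750587936635373
plate+ 15760 [0.6374 0.0211] [0.15   0.1299] 85.39220428466797 0.050314036722577844
grip 0 [0. 0.] [0. 0.] 0.0 nan
pplate 9506 [ 0.6428 -0.2341] [0.2939 0.1447] 14.298974990844727 0.014094995750686071
dock_pad 0.79 312 96 [0.6376 0.0014 0.0097] [0.6366 0.0012 0.01  ]
reader_window 0.8 281 83 [0.6356 0.0382 0.1009] 
reader_window 0.48 57 75 [0.6    0.2366 0.1047] 
lever_grip 0.16 166 202 [0.4836 0.1455 0.0458] 
pump_hinge 0.66 475 16 [ 0.7412 -0.137   0.0539] 
pump_hinge 0.6 464 403 [ 0.3721 -0.2072  0.1554] 
pump 0.91 519 158 [ 0.6191 -0.2499  0.0352] 
pump 0.68 388 351 [ 0.3214 -0.1852  0.0224] 
pump 0.21 167 205 [0.484  0.1406 0.057 ] <stdin>:8: RuntimeWarning: Mean of empty slice.
  ret = ret.dtype.type(ret / rcount)
```

View pics/w5.png

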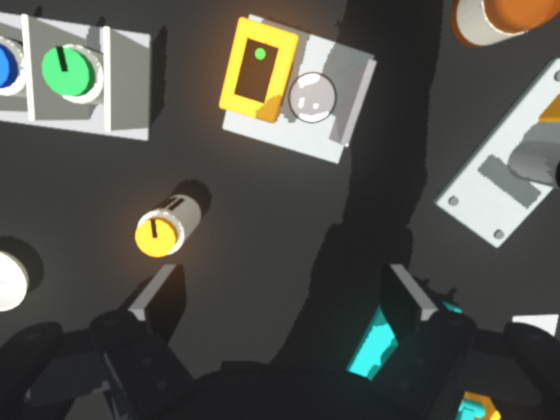

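The dock fit has yaw −0.080 and pad centre (0.636, 0.001); the pad is at pixel (312,97). The canister stands at (157,235). Back for the cross-wise regrasp.

```bash
python3 - <<'E'
from ptr import *
z=np.load("w5.npz"); print(pointer(z["P"],z["im"],(.458,.138),.095)); s=r.state()["ee_rot"]; print(2*np.arctan2(s[2],s[1]))
E
```

```text
(array([0.45842036, 0.13747507]), 0.021182212829589844, 55, array([0.00960425, 0.00210797]), np.float64(0.2160568260420157), np.float32(0.21509))
0.20861710820399115
```

Request:
{"api": "apply_moves", "payload": {
  "plan": "-28 41 -20 0.023 -1;-30 40 -40 0 -1;-20 40 -40 0 -1;0 0 -5 0 -1;0 0 0 0 -1"
}}

```text
time: 13.3
eef_pos: [0.4606, 0.136, 0.1761]
ee_rot: [0.0, 0.993, 0.115, -0.0]
ft_force: [-0.4, 0.4, 1.0]
width: 0.0853
```

Request:
{"api": "apply_moves", "payload": {
  "plan": "-2 2 -40 -0.016 -1;0 0 -50 0 -1;0 0 -35 0 -1;0 0 -13 0 -1;0 0 0 0 -1"
}}

```text
time: 13.92
eef_pos: [0.4592, 0.1375, 0.0384]
ee_rot: [0.0, 0.994, 0.106, 0.0]
ft_force: [0.2, -0.8, -0.2]
width: 0.0855
```

Request:
{"api": "apply_moves", "payload": {
  "plan": "0 0 0 0 0.9;0 0 0 0 0.9;0 0 0 0 0.9;0 0 0 0 0.9;0 0 20 0 0.9"
}}

```text
time: 14.55
eef_pos: [0.4581, 0.1379, 0.0583]
ee_rot: [0.0, 0.994, 0.107, -0.001]
ft_force: [0.5, 0.3, -2.8]
width: 0.0512
```

Request:
{"api": "apply_moves", "payload": {
  "plan": "0 0 50 0 0.9;0 0 50 0.182 0.9;0 -20 50 0.182 0.9;30 -30 0 0.182 0.9;40 -30 0 0.182 0.9"
}}

```text
time: 15.18
eef_pos: [0.529, 0.0573, 0.21]
ee_rot: [0.001, 0.89, 0.457, 0.001]
ft_force: [1.7, 0.5, -2.1]
width: 0.0512
```

Request:
{"api": "apply_moves", "payload": {
  "plan": "40 -30 0 0.182 0.9;40 -27 0 0.182 0.9;28 0 0 0.184 0.9;0 0 0 0 0.9;0 0 0 0 0.9"
}}

```text
time: 15.8
eef_pos: [0.6356, 0.0013, 0.2082]
ee_rot: [-0.0, 0.736, 0.677, -0.0]
ft_force: [0.1, 0.2, -2.3]
width: 0.0513
```

```bash
python3 - <<'E'
from ptr import *
np.set_printoptions(precision=4,suppress=True)
C,im,P,hsv=cloud("wrist"); save("w6.png",im); np.savez("w6.npz",im=im,P=P)
s=r.state(); q=s["ee_rot"]; print(s["time"],s["eef_pos"],"yaw",2*np.arctan2(q[2],q[1]))
X=P[...,0];Y=P[...,1];Z=P[...,2]
try: print("held",pointer(P,im,s["eef_pos"][:2],s["eef_pos"][2]-.038+.095))
except Exception as e: print(e)
D=(abs(X-.63)<.12)&(abs(Y-.02)<.13)
for n,m in {"plate+":(Z>.006)&(Z<.108)&D,"reader":(Z>.09)&(Z<.108)&D&(Y>.02)}.items():
    m=cv2.morphologyEx(m.astype(np.uint8),cv2.MORPH_OPEN,np.ones((3,3)))>0
    rc=cv2.minAreaRect((P[m][:,:2]*5000).astype(np.float32)); print(n,m.sum(),np.array(rc[0])/5000,np.array(rc[1])/5000,rc[2])
E
```

```text
15.85 [0.6355 0.0014 0.2083] yaw 1.4886993712188985
held (array([0.6364, 0.0001]), 0.021039613342285157, 1056, array([0.0007, 0.009 ]), np.float64(1.4988250927281326), np.float32(1.4979051))
plate+ 17149 [0.659  0.0503] [0.2095 0.1688] 85.36353302001953
reader 7950 [0.6406 0.0616] [0.0539 0.0803] 85.21822357177734
```

Request:
{"api": "apply_moves", "payload": {
  "plan": "0 1 -40 0 0.9;0 0 -45 0 0.9;0 0 -40 0 0.9;0 0 -26 0 0.9;0 0 0 0 0.9"
}}

```text
time: 16.48
eef_pos: [0.6346, 0.0022, 0.0559]
ee_rot: [-0.001, 0.735, 0.678, -0.002]
ft_force: [0.7, 0.6, -1.9]
width: 0.0511
```

Request:
{"api": "apply_moves", "payload": {
  "plan": "0 0 -4 0 0.9;0 0 -2 0 0.9;0 0 -1 0 0.9;0 0 0 0 0.9"
}}

```text
time: 16.98
eef_pos: [0.6367, 0.002, 0.0505]
ee_rot: [0.0, 0.735, 0.678, 0.0]
ft_force: [-0.3, -0.9, -2.2]
width: 0.0516
```

Request:
{"api": "apply_moves", "payload": {
  "plan": "0 0 -1 0 0.9;0 0 0 0 0.9;0 0 -1 0 0.9;0 0 0 0 0.9"
}}

```text
time: 17.48
eef_pos: [0.6367, 0.002, 0.0496]
ee_rot: [0.001, 0.735, 0.678, 0.0]
ft_force: [-5.8, -0.3, 14.2]
width: 0.0513
```

Request:
{"api": "apply_moves", "payload": {
  "plan": "0 0 0.5 0 0.9;0 0 0 0 -1;0 0 0 0 -1;0 0 0 0 -1;0 0 30 0 -1"
}}

```text
time: 18.1
eef_pos: [0.635, 0.0019, 0.0767]
ee_rot: [-0.001, 0.735, 0.678, -0.002]
ft_force: [0.4, 0.4, 0.7]
width: 0.0856
```

Request:
{"api": "apply_moves", "payload": {
  "plan": "0 0 50 0 -1;0 0 50 0 -1;0 0 50 0 -1;0 0 20 0 -1;0 0 0 0 -1"
}}

```text
time: 18.73
eef_pos: [0.6373, 0.0022, 0.2502]
ee_rot: [0.001, 0.735, 0.678, 0.001]
ft_force: [-0.1, 0.6, -0.3]
width: 0.0856
```

```bash
cat > chk.py <<'E'
from ptr import *
import sys
np.set_printoptions(precision=4,suppress=True)
C,im,P,hsv=cloud("wrist"); save(sys.argv[1]+".png",im); np.savez(sys.argv[1]+".npz",im=im,P=P)
s=r.state(); q=s["ee_rot"]; print(s["time"],s["eef_pos"],"yaw",2*np.arctan2(q[2],q[1]))
X=P[...,0];Y=P[...,1];Z=P[...,2]
D=(abs(X-.63)<.12)&(abs(Y-.02)<.13)
try: print("can",pointer(P,im,(.636,.001),.105))
except Exception as e: print(e)
for n,m,ly in [("reader",(Z>.09)&(Z<.11)&D&(Y>.031),.0605),("wall",(Z>.09)&(Z<.11)&D&(Y<-.03),-.037)]:
    m=cv2.morphologyEx(m.astype(np.uint8),cv2.MORPH_OPEN,np.ones((3,3)))>0
    if m.sum()<20: continue
    rc=cv2.minAreaRect((P[m][:,:2]*5000).astype(np.float32)); c=np.array(rc[0])/5000; print(n,m.sum(),c,np.array(rc[1])/5000,rc[2],"pad",c-ly*np.array([.0802,.9968]))
E
python3 chk.py w7
```

```text
18.775 [0.6366 0.002  0.2485] yaw 1.4896705393970322
can (array([0.6368, 0.0075]), 0.02838941650390625, 125, array([0.0011, 0.0034]), np.float64(1.2568378766823014), np.float32(1.4634597))
reader 5906 [0.6405 0.0614] [0.0545 0.0801] 85.37211608886719 pad [0.6356 0.0011]
wall 748 [ 0.6329 -0.0351] [0.0083 0.0786] 85.6457290649414 pad [0.6359 0.0018]
```

View pics/w7.png

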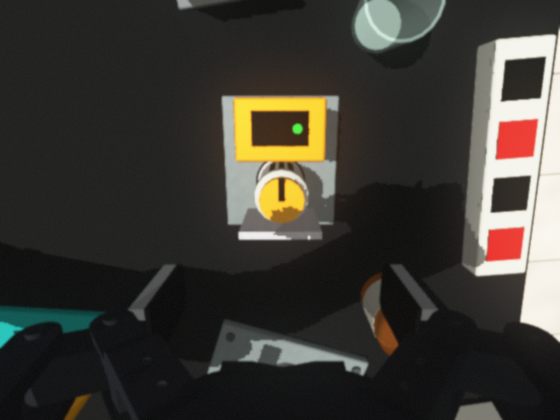

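The canister stands on the pad at (281,198), its pointer straight towards the reader (280,128). I redo the numeric check without the reader's yellow, and locate the pump.

```bash
python3 - <<'E'
from ptr import *
np.set_printoptions(precision=4,suppress=True)
z=np.load("w7.npz"); P=z["P"].copy(); P[(P[...,1]>.0265)]=9
print("can",pointer(P,z["im"],(.636,.001),.105))
# pump from top picture: grip, cylinder, posts and plate
im=cv2.imread("pics/top0.png")[:,:,::-1]
for n in ["top","scene"]:
    im=cv2.imread(f"pics/{n}0.png")[:,:,::-1].copy(); d=np.load(n+"0.npy"); C=cam(n); c,f,T=C; v,u=np.mgrid[:420,:560]
    P=np.stack([(u-c["cx"])/f*d,-(v-c["cy"])/f*d,-d],-1)@T[:3,:3].T+T[:3,3]
    hsv=cv2.cvtColor(im,cv2.COLOR_RGB2HSV).astype(int); H,S,V=hsv[...,0],hsv[...,1],hsv[...,2]
    m=((H<8)|(H>172))&(S>150)&(P[...,2]>.19)&(P[...,2]<.26)&(abs(P[...,0]-.53)<.07)&(abs(P[...,1]+.237)<.07); q=P[m]
    print(n,"grip",q.mean(0),"zmax",np.percentile(q[:,2],[5,50,95]),"top part",q[q[:,2]>np.percentile(q[:,2],70)].mean(0))
    m=(H>10)&(H<32)&(S>130)&(P[...,2]>.12)&(abs(P[...,0]-.67)<.08)&(abs(P[...,1]+.29)<.07); print("posts",m.sum(),P[m].mean(0))
    # lever (grey) between
    m=(S<70)&(P[...,2]>.16)&(P[...,2]<.22)&(abs(P[...,0]-.6)<.08)&(abs(P[...,1]+.265)<.06); q=P[m]
    if len(q)>10:
        l=cv2.fitLine((q*1000).astype(np.float32),cv2.DIST_L2,0,.01,.01).ravel(); print("lever",len(q),q.mean(0),l[:3],np.arctan2(l[1],l[0]))
E
```

```text
can (array([ 0.6368, -0.    ]), 0.020853599548339843, 165, array([0.0013, 0.0004]), np.float64(0.3287047217981995), np.float32(1.5998573))
top grip [ 0.5257 -0.2362  0.2272] zmax [0.2223 0.2274 0.2313] top part [ 0.5253 -0.2372  0.2304]
posts 107 [ 0.6678 -0.2927  0.1579]
lever 290 [ 0.6032 -0.2661  0.1901] [ 0.8481 -0.3711 -0.3782] -0.41252542
scene grip [ 0.5351 -0.2378  0.2248] zmax [0.2169 0.2258 0.2299] top part [ 0.5318 -0.237   0.2288]
posts 203 [ 0.6799 -0.2992  0.1536]
lever 521 [ 0.6059 -0.2687  0.189 ] [ 0.8572 -0.3466 -0.3808] -0.38427112
```

Request:
{"api": "apply_moves", "payload": {
  "plan": "0 -20 50 0 1;-22 -55 20 -0.08 1;-28 -55 0 -0.08 1;-29 -55 0 -0.08 1;-29 -54 0 -0.08 1"
}}

```text
time: 19.4
eef_pos: [0.5268, -0.2387, 0.3168]
ee_rot: [-0.001, 0.835, 0.551, -0.001]
ft_force: [1.0, -0.6, -0.6]
width: 0.0002
```

```bash
python3 - <<'E'
from ptr import *
np.set_printoptions(precision=4,suppress=True)
C,im,P,hsv=cloud("wrist"); save("w8.png",im); np.savez("w8.npz",im=im,P=P)
s=r.state(); q=s["ee_rot"]; print(s["time"],s["eef_pos"],"yaw",2*np.arctan2(q[2],q[1]),"w",s["width"],s["joint_pos"],s["ft_force"])
X=P[...,0];Y=P[...,1];Z=P[...,2];H,S,V=hsv[...,0],hsv[...,1],hsv[...,2]
m=((H<8)|(H>172))&(S>130)&(Z>.19)&(Z<.25)&(abs(X-.53)<.09)&(abs(Y+.237)<.09); q=P[m]
t=q[q[:,2]>q[:,2].max()-.006]; rc=cv2.minAreaRect((q[:,:2]*5000).astype(np.float32))
print("bar",len(q),q.mean(0),"top",t.mean(0),np.percentile(q[:,2],[5,50,95]),np.array(rc[0])/5000,np.array(rc[1])/5000,rc[2])
for k in ["lever_grip","pump_hinge"]:
    for x in r.pinpoint(k,"wrist")[:3]: u,v=np.array(x["xy"]).astype(int); print(k,round(x["p"],2),u,v,atz(C,*x["xy"],.216 if k[0]=="l" else .15))
z=np.load("w7.npz"); P=z["P"]; im=z["im"]; V=im.max(-1).astype(int)
m=(np.hypot(P[...,0]-.6368,P[...,1])<.0185)&(abs(P[...,2]-.105)<.008)
for th in (40,60,80,100):
    q=P[m&(V<th)][:,:2]
    if len(q)>8: l=cv2.fitLine((q*1000).astype(np.float32),cv2.DIST_L2,0,.01,.01).ravel(); print(th,len(q),np.arctan2(l[1],l[0]),q.mean(0)-[.6368,0])
E
```

```text
19.45 [ 0.5219 -0.2483  0.3166] yaw 1.1523664096119113 w -0.0002604792865433634 [ 0.6041  0.3823 -0.3646  1.5525  0.1476  1.2378 -0.2039] [-3.6899 -6.7958 -0.6447]
bar 3405 [ 0.5332 -0.23    0.2266] top [ 0.5332 -0.2293  0.228 ] [0.221  0.2275 0.2297] [ 0.5308 -0.236 ] [0.087  0.0255] 67.84443664550781
lever_grip 0.71 285 209 [ 0.5301 -0.2385  0.216 ]
pump_hinge 0.74 449 187 [ 0.6766 -0.2971  0.15  ]
pump_hinge 0.71 122 230 [ 0.3652 -0.2119  0.15  ]
60 9 1.4590089 [0.0006 0.0048]
80 60 1.5132364 [0.0008 0.0093]
100 83 1.5175035 [0.001 0.01 ]
```

View pics/w8.png

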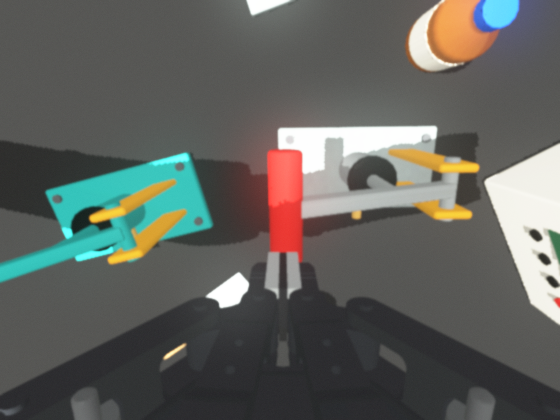

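The shut fingers are at (283,265), just short of the grey pump's red bar (285,205). The bar centre is about (0.531, −0.237) and the pump yaw about −0.387. The turquoise pump lies well to the left. The docked canister's pointer reads about 1.515 against a target of 1.491, which is fine.

Request:
{"api": "apply_moves", "payload": {
  "plan": "3 6 -30 0.03 1;3 5 -30 0 1;0 0 -15 0 1;0 0 0 0 1;0 0 0 0 1"
}}

```text
time: 20.18
eef_pos: [0.5351, -0.226, 0.2443]
ee_rot: [0.0, 0.825, 0.565, 0.0]
ft_force: [-0.1, -0.2, 0.1]
width: -0.0
```

Request:
{"api": "apply_moves", "payload": {
  "plan": "-7 -10 0 0 1;0 0 -13 0 1;-5 2 -15 0 1;-4 2 -15 0 1;0 0 0 0 1"
}}

```text
time: 20.8
eef_pos: [0.5167, -0.233, 0.1998]
ee_rot: [-0.0, 0.826, 0.564, -0.001]
ft_force: [-6.0, -2.8, 7.1]
width: -0.0002
```

Request:
{"api": "apply_moves", "payload": {
  "plan": "-3 1 -20 0 1;0 0 -20 0 1;2 -1 -20 0 1;3 -1 -15 0 1;0 0 0 0 1"
}}

```text
time: 21.42
eef_pos: [0.5188, -0.2326, 0.1245]
ee_rot: [-0.002, 0.826, 0.564, -0.001]
ft_force: [-7.2, 1.9, 9.0]
width: 0.0
```

Request:
{"api": "apply_moves", "payload": {
  "plan": "3 -1 -13 0 1;1 0 -4 0 1;0 0 0 0 1;0 0 -2 0 1;0 0 0 0 1"
}}

```text
time: 22.05
eef_pos: [0.5236, -0.2344, 0.1068]
ee_rot: [-0.0, 0.826, 0.564, -0.001]
ft_force: [-5.6, -0.6, 9.6]
width: -0.0
```

Request:
{"api": "apply_moves", "payload": {
  "plan": "0 0 -1 0 1;0 0 0 0 1;0 0 -1 0 1;0 0 0 0 1"
}}

```text
time: 22.55
eef_pos: [0.524, -0.2346, 0.105]
ee_rot: [0.0, 0.826, 0.564, -0.0]
ft_force: [-5.4, -0.8, 9.7]
width: 0.0001
```

Request:
{"api": "apply_moves", "payload": {
  "plan": "0 0 -1 0 1;0 0 0 0 1;0 0 0 0 1"
}}

```text
time: 22.92
eef_pos: [0.5241, -0.2346, 0.1045]
ee_rot: [0.0, 0.826, 0.564, -0.0]
ft_force: [-4.2, -1.5, 13.8]
width: 0.0003
```

Request:
{"api": "apply_moves", "payload": {
  "plan": "0 0 -1 0 1;0 0 0 0 1;0 0 0 0 1"
}}

```text
time: 23.3
eef_pos: [0.5242, -0.2347, 0.1042]
ee_rot: [0.001, 0.826, 0.564, -0.0]
ft_force: [-7.6, -0.2, 21.9]
width: 0.0002
```

Request:
{"api": "apply_moves", "payload": {
  "plan": "-4 1 20 0 1;-5 2 20 0 1;0 0 20 0 1;0 0 20 0 1;3 -1 20 0 1"
}}

```text
time: 23.92
eef_pos: [0.5197, -0.2324, 0.204]
ee_rot: [0.001, 0.825, 0.564, 0.001]
ft_force: [1.6, -0.1, 1.5]
width: -0.0001
```

Request:
{"api": "apply_moves", "payload": {
  "plan": "4 -2 20 0 1;5 -2 20 0 1;0 0 2 0 1;0 0 0 0 1;0 0 0 0 1"
}}

```text
time: 24.55
eef_pos: [0.5269, -0.2357, 0.2436]
ee_rot: [-0.001, 0.825, 0.565, -0.0]
ft_force: [0.2, 0.1, 0.2]
width: 0.0001
```

```bash
cat > bar.py <<'E'
from h import *
np.set_printoptions(precision=4,suppress=True)
s=r.state(); print(s["time"],s["eef_pos"],s["ft_force"])
for n in ["wrist","scene"]:
    C,im,P,hsv=cloud(n); H,S,V=hsv[...,0],hsv[...,1],hsv[...,2]
    m=((H<8)|(H>172))&(S>130)&(P[...,2]>.08)&(P[...,2]<.25)&(abs(P[...,0]-.53)<.08)&(abs(P[...,1]+.237)<.08); q=P[m]
    if len(q): print(n,len(q),q.mean(0),"z",np.percentile(q[:,2],[5,50,95]))
save("s_last.png",im)
E
python3 bar.py
```

```text
24.55 [ 0.5269 -0.2357  0.2436] [0.2367 0.142  0.2063]
wrist 4096 [ 0.5392 -0.2149  0.2266] z [0.2206 0.2274 0.2297]
scene 417 [ 0.5352 -0.2385  0.2247] z [0.2154 0.2258 0.2299]
```

Stroke 1 is complete: the stop was felt at the bottom (10 → 22 N) and the bar is back at its original height. Stroke 2 repeats it.

Request:
{"api": "apply_moves", "payload": {
  "plan": "0 0 -13 0 1;-5 2 -15 0 1;-4 2 -15 0 1;-3 1 -20 0 1;0 0 -20 0 1"
}}

```text
time: 25.28
eef_pos: [0.5132, -0.23, 0.1605]
ee_rot: [-0.002, 0.825, 0.565, -0.001]
ft_force: [-8.6, 3.3, 11.5]
width: -0.0001
```

Request:
{"api": "apply_moves", "payload": {
  "plan": "2 -1 -20 0 1;4 -1 -16 0 1;4 -2 -14 0 1;1 0 -7 0 1;0 0 0 0 1"
}}

```text
time: 25.9
eef_pos: [0.5248, -0.2347, 0.1044]
ee_rot: [-0.001, 0.825, 0.564, -0.001]
ft_force: [-7.8, 1.7, 14.9]
width: -0.0001
```

Request:
{"api": "apply_moves", "payload": {
  "plan": "0 0 -1 0 1;0 0 0 0 1;0 0 0 0 1"
}}

```text
time: 26.28
eef_pos: [0.5249, -0.2347, 0.1041]
ee_rot: [-0.001, 0.825, 0.564, -0.001]
ft_force: [-9.4, 2.1, 22.3]
width: -0.0001
```

Request:
{"api": "apply_moves", "payload": {
  "plan": "-4 1 20 0 1;-5 2 20 0 1;0 0 20 0 1;0 0 20 0 1;3 -1 20 0 1"
}}

```text
time: 26.9
eef_pos: [0.5213, -0.2332, 0.2041]
ee_rot: [0.001, 0.825, 0.565, 0.001]
ft_force: [1.5, -1.3, 3.0]
width: 0.0001
```

Request:
{"api": "apply_moves", "payload": {
  "plan": "4 -2 20 0 1;4 -2 20 0 1;0 0 2 0 1;0 0 0 0 1;0 0 0 0 1"
}}

```text
time: 27.52
eef_pos: [0.5279, -0.2367, 0.2444]
ee_rot: [-0.001, 0.825, 0.565, -0.001]
ft_force: [-0.3, -0.3, -0.0]
width: 0.0
```

```bash
python3 bar.py
```

```text
27.525 [ 0.5279 -0.2367  0.2444] [-0.2922 -0.302  -0.0469]
wrist 4148 [ 0.5389 -0.2152  0.2265] z [0.2205 0.2274 0.2297]
scene 412 [ 0.5352 -0.2386  0.2246] z [0.2163 0.2258 0.2297]
```

Request:
{"api": "apply_moves", "payload": {
  "plan": "0 0 -13 0 1;-5 2 -15 0 1;-4 2 -15 0 1;-3 1 -20 0 1;0 0 -20 0 1"
}}

```text
time: 28.25
eef_pos: [0.5142, -0.2311, 0.1616]
ee_rot: [-0.001, 0.825, 0.565, -0.001]
ft_force: [-8.4, 2.8, 11.3]
width: -0.0002
```

Request:
{"api": "apply_moves", "payload": {
  "plan": "2 -1 -20 0 1;4 -1 -16 0 1;4 -2 -14 0 1;1 0 -7 0 1;0 0 0 0 1"
}}

```text
time: 28.88
eef_pos: [0.5257, -0.2357, 0.1048]
ee_rot: [-0.001, 0.825, 0.564, -0.001]
ft_force: [-6.5, 1.6, 8.9]
width: -0.0001
```

Request:
{"api": "apply_moves", "payload": {
  "plan": "0 0 -1 0 1;0 0 0 0 1;0 0 0 0 1"
}}

```text
time: 29.25
eef_pos: [0.5258, -0.2357, 0.1045]
ee_rot: [-0.001, 0.825, 0.564, -0.001]
ft_force: [-7.6, 1.2, 15.1]
width: 0.0001
```

One more millimetre so the force matches the others, then release upward, clear of everything.

Request:
{"api": "apply_moves", "payload": {
  "plan": "0 0 -1 0 1;0 0 0 0 1;0 0 0 0 1"
}}

```text
time: 29.62
eef_pos: [0.5259, -0.2357, 0.1042]
ee_rot: [-0.001, 0.825, 0.564, -0.001]
ft_force: [-9.9, 2.8, 21.7]
width: -0.0
```

Request:
{"api": "apply_moves", "payload": {
  "plan": "-4 1 20 0 1;-5 2 20 0 1;0 0 20 0 1;0 0 20 0 1;3 -1 20 0 1"
}}

```text
time: 30.25
eef_pos: [0.5223, -0.2342, 0.2041]
ee_rot: [0.001, 0.825, 0.565, 0.001]
ft_force: [2.8, -0.5, 2.9]
width: 0.0002
```

Request:
{"api": "apply_moves", "payload": {
  "plan": "4 -2 20 0 1;4 -2 20 0 1;0 0 40 0 1;0 0 40 0 1;0 0 0 0 1"
}}

```text
time: 30.88
eef_pos: [0.5308, -0.2382, 0.3257]
ee_rot: [0.002, 0.825, 0.564, 0.001]
ft_force: [0.2, -0.9, -1.1]
width: 0.0001
```

Request:
{"api": "apply_moves", "payload": {
  "plan": "0 40 10 0 1;0 40 0 0 1;0 30 0 0 1;0 0 0 0 1;0 0 0 0 1"
}}

```text
time: 31.5
eef_pos: [0.5292, -0.1288, 0.3325]
ee_rot: [-0.0, 0.826, 0.564, -0.001]
ft_force: [-0.1, 0.7, 0.1]
width: -0.0005
```

```bash
python3 bar.py; python3 - <<'E'
from ptr import *
np.set_printoptions(precision=4,suppress=True)
C,im,P,hsv=cloud("wrist"); P0=P.copy(); P[(P[...,1]>.0265)]=9
try: print("can",pointer(P,im,(.636,.001),.105))
except Exception as e: print(e)
for n in ["top"]:
    im,d=r.capture(n); save("top_end.png",im); a=cv2.imread("pics/top0.png").astype(int); b=im[:,:,::-1].astype(int)
    C=cam(n)
    for k in ["canister","dish","beaker","reagent_bottle","sample_jar","spatula"]:
        print(k,[(round(x["p"],2),np.round(x["xy"]).tolist()) for x in r.pinpoint(k,n)[:3]])
im=im[90:390,80:480]; save("top_endc.png",cv2.resize(im,(800,600)))
E
```

```text
31.5 [ 0.5292 -0.1288  0.3325] [-0.0666  0.662   0.0535]
wrist 886 [ 0.5442 -0.2045  0.2253] z [0.2151 0.227  0.2296]
scene 414 [ 0.535  -0.2383  0.2246] z [0.2163 0.2256 0.2295]
can (array([ 0.6366, -0.0003]), 0.02103585205078125, 56, array([0.0009, 0.0105]), np.float64(1.4878188976599749), np.float32(1.4922146))
canister [(0.62, [257.0, 184.0])]
dish [(0.91, [127.0, 292.0])]
beaker [(0.88, [205.0, 148.0])]
reagent_bottle [(0.68, [314.0, 144.0])]
sample_jar [(0.65, [411.0, 241.0])]
spatula [(0.97, [396.0, 296.0])]
```

View pics/s_last.png

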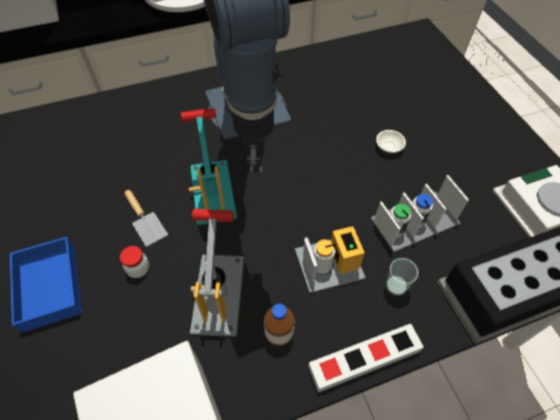

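View pics/top_endc.png

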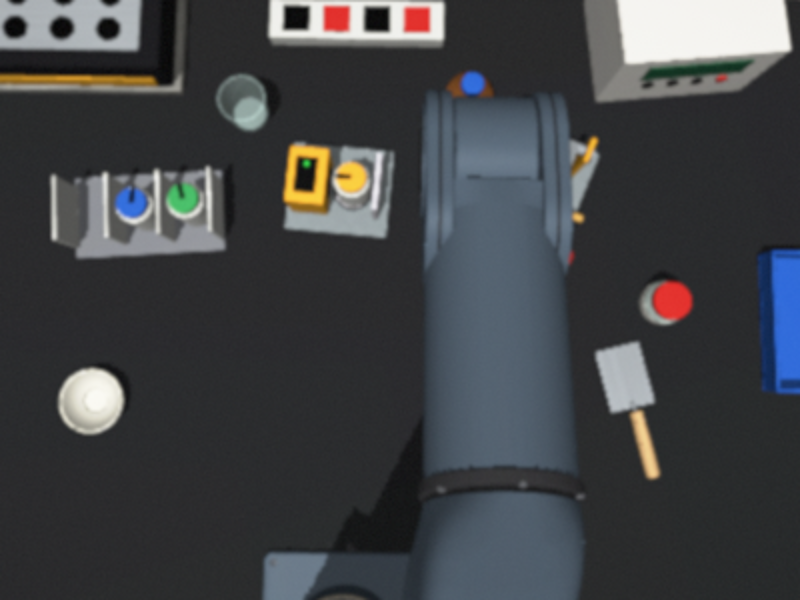

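In both pictures the canister stands upright in the dock (scene (325,255), top crop (350,180)) with its pointer towards the reader. The lever is up, the bystanders are unmoved and the arm is clear.

```bash
python3 -c "
from plant import r
print(r.state()['time'],r.state()['ft_force']); print(r.hand_in())"
```

```text
32.0 [-0.30738206 -0.34020462  0.49490193]
the job is handed in; nothing more can be done
None
```

The yellow-capped canister is standing on the dock pad with its bars facing the reader, the pump has had three full strokes, and the job was handed in at about 32 s. I took the canister out of its rack lane, set it on the bench and re-gripped it crosswise. That let me place it with the bars towards the reader, and I released it before pumping.

- **Docking:** at the last check the canister was upright, about 1.5 to 2 mm from the pad centre. Its bar direction read 1.49 rad against a target of 1.49. An earlier reading, with shadow on the cap, gave about 1.515.
- **Pump strokes:** each push was held to the lower stop, where the force rose from about 10 N to 22 N at a bar height of about 91 mm (listed as 92 mm when fully down). After each stroke the bar was back at its original height.
- **Rest of the bench:** the dish, beaker, bottle, jar and spatula were all found within about one pixel of where they started. The blue and green canisters still stand in the rack in the final pictures. The robot is touching nothing.

No check failed. My two early estimates of the pad position differed by about 3 mm; I used the later close-range ones, which agreed to within 1 mm.

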